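# Change the pots round under the skylight

## Task

The seedling now needs the most light, the coriander is bolting and the houseleek must not stand in water, so change the three pots round: the slim terracotta seedling pot goes into the grey pot holder clamped to the ledge, the white coriander pot into the terracotta saucer and the square houseleek pot onto the white tile, each standing flat in the middle of its place. Every place is taken by another pot at the start; the empty cork mat is free for parking one meanwhile. Carry the pots upright so that no earth spills, and leave the spray bottle and the dibber as they are.

Things in the scene. Friction and masses are not known exactly. Their poses are not given: they have to be found in the camera images.
- coriander_center (a point): Coriander pot: white glazed ceramic, round and straight-sided, 66 mm in diameter and 76 mm high, about 0.3 kg, with a tuft of young coriander up to 25 mm above its rim. The point is on its axis half-way up, 38 mm above its foot; z is up. At the start it stands in the grey pot holder.
- square_center (a point): Square pot: grey cement, 54 x 54 mm with upright sides, 74 mm high, about 0.3 kg, with a low houseleek rosette up to 12 mm above its rim. The point is at its centre half-way up, 37 mm above its foot; z is up, x and y are square to its sides. At the start it stands in the terracotta saucer at any yaw.
- seedling_center (a point): Seedling pot: slim round terracotta pot, 53 mm in diameter at the rim tapering slightly to 45 mm at the foot, 70 mm high, about 0.2 kg, with a two-leaved seedling up to 20 mm above its rim. The point is on its axis half-way up, 35 mm above its foot, where it is 49 mm across; z is up. At the start it stands on the white tile.
- pot_holder: Grey plastic pot holder, fixed: a round tray held out over the far edge of the ledge by a clamp. Tray 102 mm outside, 90 mm inside; its floor is 6 mm and the top of its rim 18 mm above the origin. The origin is on the tray's axis, level with the top of the ledge; z is up, -x points to the clamp and the ledge, whose edge is 62 mm away.
- saucer: Terracotta saucer, fixed on the ledge: round, 120 mm across the rim, flat inner floor about 100 mm across. The origin is at the centre of its underside on the ledge; its inner floor is 5 mm and its rim 14 mm above the origin; z is up.
- tile: White glazed tile, fixed, flat on the ledge: 110 x 110 mm, 8 mm thick. The origin is at the centre of its underside; x and y are square to its sides; the top is 8 mm above the origin.
- cork_mat: Round cork mat, fixed on the ledge, empty at the start: 110 mm in diameter, 6 mm thick. The origin is at the centre of its underside; the top is 6 mm above the origin. A free spot.
- spray_center (a point): Amber glass spray bottle with a black trigger head, not to be disturbed: standing loose on the ledge, 60 mm in diameter, 154 mm high, the head reaching 50 mm from the axis along its x. The point is on its axis 77 mm above its foot.
- dibber: Wooden T-handled dibber with a steel point, not to be disturbed: lying loose on the ledge, 22 mm thick, its point 105 mm from the origin along +x, its cross handle (96 mm along y) 60 mm from the origin along -x. The origin is under the middle of the shaft, on the ledge.
Things that resemble listed ones, but are neither listed nor needed, are in the scene too. Leave any blue look-alike of the part that bears seedling_center alone.

How it is judged:
At the end, for the whole second after the job is handed in: The seedling pot stands in the pot holder, the coriander pot in the saucer and the square pot on the tile: each within 15 mm of the middle of its place, its foot on that place's floor (within 5 mm), upright within 4.5 degrees, at rest and released (horizontal distance between coriander_center and saucer below 0.015 m and z of coriander_center in the frame of saucer between 0.038 and 0.048 m and angle between each of coriander_center, square_center, seedling_center's own z axis and vertical below 0.08 rad and linear speed of each of coriander_pot, square_pot, seedling_pot below 0.02 m/s and horizontal distance between square_center and tile below 0.015 m and z of square_center in the frame of tile between 0.04 and 0.05 m and horizontal distance between seedling_center and pot_holder below 0.015 m and z of seedling_center in the frame of pot_holder between 0.036 and 0.046 m); the robot touches nothing.
It fails at once if a pot is tipped more than 35 degrees, so that earth would spill (angle between any of coriander_center, square_center, seedling_center's own z axis and vertical above 0.6 rad).
It fails at once if the spray bottle or the dibber is pushed more than 20 mm from where it was (distance of any of spray_center, dibber from where it was at the start of the episode above 0.02 m).
It also fails if it takes over 109 s, if anything falls off the work surface, if the arm or the gripper's body presses on something with over 40 N, if the wrist force passes 120 N, or if a joint passes its speed limit or range.

## Robot

A 6-joint arm with a two-finger parallel gripper is mounted at the origin on the work surface. World frame = base frame: x ahead of the robot, y to its left, z up, the work surface at z = 0. Lengths are in m, angles in rad, forces in N, time in s.
With the tool pointing down it reaches from about 0.225 to 0.875 m from the base axis. Payload 3.4 kg.
Tool frame: the origin (TCP) lies between the finger pads; the fingertips stand 11 mm ahead of it and the grasp point (between the pads) lies 8 mm behind it; z points along the fingers, y is the line along which they close (so a half turn about z gives the same grasp; the last joint's range is limited). The gripper opens to 85 mm and grips with 20 to 120 N. Pads are 22 mm wide; open, the fingers measure 114 mm over their backs; the gripper's body (76 mm by 85 mm) begins 54 mm behind the grasp point. The pads swing forward as they close: fully open they stand 13 mm farther back than shut.
Start: joints at [1.212, 0.276, 1.505, -0, 1.361, -0.121], TCP at [0.135, 0.559, 0.242] pointing down, gripper open.
Joint ranges: [-2.89, 2.89], [-0.75, 2.08], [0.22, 2.7], [-1.18, 4.32], [0.11, 2.71], [-2.7, 2.7]. Speed limits (rad/s): [2.57, 2.57, 3.14, 3.14, 3.14, 3.14].

## Interface

Orientations are given as a unit quaternion [w, x, y, z].
In Python, from rig import sensors, eyes, manip gives the robot as it stands.
- The arm moves only by the tool drive_tool, never from a script. Its argument "deltas" is a list of rows, each an object with "linear": the shift along the world's x, y, z in mm, a list of three; "twist": the turn about the world's z in degrees; "claw": the opening, from 0 (shut) to 1 (fully open). In form: [{"linear": [tx, ty, tz], "twist": twist, "claw": claw}, ...]. A call has 1 to 12 rows; each row is the pose to reach, as a shift and turn from the pose commanded when the call began; what a row does not reach only later rows make up. A row lasts 1/12 s, in which the tool goes at most 41.7 mm and 7.16 degrees, less where a joint would pass 70% of its speed; a pose out of reach is approached as far as the arm can. A call with a gripper value outside its range is refused whole. The fingers move at their own pace and stop on an object; "squeeze" is the grip in N (left out, the last holds). Time passes only in rows, so rows that repeat a pose let the fingers close. It gives the time, the measured TCP pose, the force, the opening and the grip force at its end, in the units of the state.
- sensors.get_state(): the state, without advancing time (a new reading comes with each control period).
- eyes.get_image(name): name is "scene" or "top" or "wrist"; returns the picture (384x512x3 uint8, red, green, blue); there is no depth.
- eyes.camera_model(name): a dict with "intrinsics" (3x3 intrinsics, pixels), "R" (3x3) and "t" (3): a world point X has camera coordinates R X + t. Camera axes: x right, y down, z forward; pixel columns grow to the right and rows downward; lengths in m; the calibration is good to about 2 mm. A picture is of the moment at which its call begins: read the wrist's pose just before it. camera_model takes no time and is no camera call; for the wrist camera it gives the pose at the moment of the call.
- manip.sign_off(): hands the job in; it is judged then, once.
The state is a dict: "clock": time; "qpos": joint angles; "qd": joint speeds; "effort": joint torques, N m; "position": TCP position; "ee_rot": TCP orientation; "contact_force": force on the tool from outside, world axes, zero at the start; "moment": the same for the moment, N m; "width": finger opening in m; "gripper_force": force on a finger pad.
Only numpy, scipy, OpenCV 4.12 (cv2) and the standard library are available. Lean on these libraries where they do the work, as an engineer would, in place of code of your own. Each camera call takes 0.05 s, during which the arm holds its last target. There are 200 camera calls.

## Working session

There is one attempt and no reset: what is moved stays moved. The work goes in short steps, Python scripts to look and compute and a tool call to move; the robot and the scene stay as the last step left them, time stands still between calls to the robot, and variables do not carry over. Pictures are saved under pics/ and viewed, at most 14 in all, crops included, and the job is handed in when it is done.

Besides the shell and the picture viewer there is one more tool, called after "Request:" as name(argument=value, ...) on one line, values as JSON. drive_tool: Moves the arm, as the interface text tells. Its arguments: {"type":"object","properties":{"deltas":{"type":"array","items":{"type":"object","properties":{"linear":{"type":"array","items":{"type":"number"}},"twist":{"type":"number"},"claw":{"type":"number"}}}},"squeeze":{"type":"number"}},"required":["deltas"]}

```bash
mkdir -p pics; ls; cat > h.py <<'E'
import numpy as np, cv2
from rig import sensors, eyes, manip
def grab(n,f):
    m=eyes.camera_model(n); im=eyes.get_image(n)
    cv2.imwrite('pics/'+f,im[:,:,::-1]); return im,m
def onplane(m,px,z):
    K,R,t=(np.array(m[k]) for k in('intrinsics','R','t'))
    d=R.T@np.linalg.solve(K,[px[0],px[1],1]); c=-R.T@t
    return c+d*(z-c[2])/d[2]
def proj(m,X):
    K,R,t=(np.array(m[k]) for k in('intrinsics','R','t'))
    p=K@(R@np.array(X)+t); return p[:2]/p[2]
E
python3 - <<'E'
from h import *
for n in('top','scene'):
    im,m=grab(n,n+'0.png'); np.savez('pics/'+n+'0.npz',im=im,**m)
    print(n,np.round(m['intrinsics'],1).tolist(),np.round(-np.array(m['R']).T@m['t'],3),np.round(m['R'],2).tolist())
print(sensors.get_state())
E
```

```text
pics
top [[402.4, 0.0, 258.5], [0.0, 402.4, 191.1], [0.0, 0.0, 1.0]] [ 0.377 -0.011  1.457] [[-0.03, -1.0, -0.02], [-1.0, 0.03, -0.09], [0.09, 0.02, -1.0]]
scene [[404.6, 0.0, 249.1], [0.0, 404.6, 194.0], [0.0, 0.0, 1.0]] [ 1.14  -0.029  1.034] [[0.02, 1.0, 0.0], [0.84, -0.02, -0.55], [-0.55, 0.01, -0.84]]
{'clock': 0.1, 'qpos': array([ 1.21198499e+00,  2.76536877e-01,  1.50599207e+00,  2.41269569e-05,
        1.36071706e+00, -1.21004176e-01]), 'qd': array([ 0.00034552, -0.00119231, -0.00508451,  0.00130282,  0.00025981,
        0.00079141]), 'effort': array([ 9.11814805e-04, -4.17703700e+01, -2.46401489e+01, -2.03172640e-04,
        6.06825823e-03,  8.00862438e-06]), 'position': array([0.13529433, 0.55839386, 0.24152905]), 'ee_rot': array([-2.07887179e-04,  1.18626070e-01,  9.92938655e-01, -8.00196432e-04]), 'contact_force': array([-0.16398851,  1.0712401 , -0.37064029]), 'moment': array([ 0.0472482 , -0.02189017, -0.01893982]), 'gripper_force': 0.0, 'width': 0.08576694290974446}
```

View pics/top0.png

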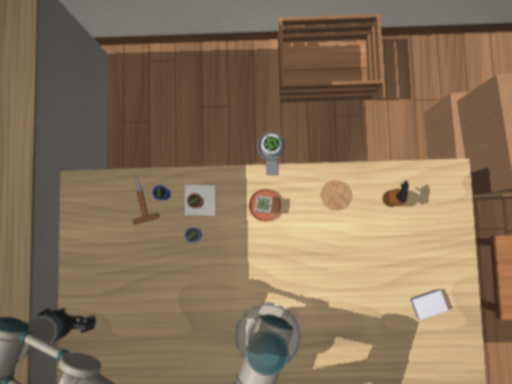

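View pics/scene0.png

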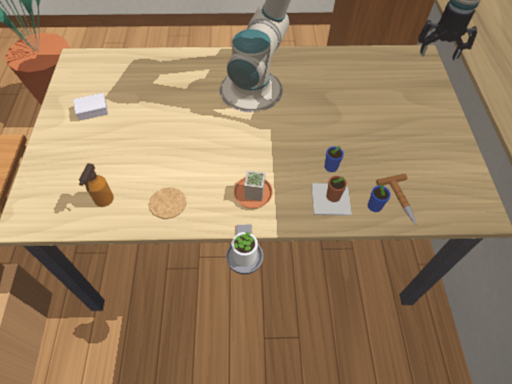

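The top view shows the tile with the terracotta seedling pot at (195,201), the saucer with the square pot at (265,205), the holder with the coriander pot at (271,146), the cork at (336,195), the spray bottle at (397,197) and the dibber at (144,205).

The only things that could be taken for the seedling pot are three small pots: terracotta on the tile (195,201), blue (162,192) and blue (193,234). By the description I choose the terracotta one at (195,201).

```bash
python3 - <<'E'
from h import *
m=eyes.camera_model('top')
for n,p,z in[('seed',(195,201),.078),('tile',(200,200),.008),('saucer',(265.5,205),.01),('square',(263,205),.079),('holder',(271,148),.018),('cor',(271,145),.09),('cork',(336,195),.006),('blue1',(162,193),.06),('blue2',(193,235),.06),('spray',(391,198),.1),('dibpoint',(138,179),.01)]:
    print(n,np.round(onplane(m,p,z),3))
w=eyes.camera_model('wrist');print(np.round(w['intrinsics'],1).tolist(),np.round(w['R'],3).tolist(),-np.array(w['R']).T@w['t'])
E
```

```text
seed [0.475 0.235 0.078]
tile [0.483 0.229 0.008]
saucer [ 0.458 -0.007  0.01 ]
square [0.455 0.001 0.079]
holder [ 0.664 -0.033  0.018]
cor [ 0.66  -0.032  0.09 ]
cork [ 0.488 -0.262  0.006]
blue1 [0.507 0.354 0.06 ]
blue2 [0.358 0.246 0.06 ]
spray [ 0.465 -0.43   0.1  ]
dibpoint [0.566 0.454 0.01 ]
[[326.6, 0.0, 257.0], [0.0, 326.6, 188.6], [0.0, 0.0, 1.0]] [[0.235, 0.972, -0.001], [0.924, -0.224, 0.309], [0.301, -0.073, -0.951]] [0.05768579 0.5763515  0.37423919]
```

Request:
drive_tool(deltas=[{"linear":[24,-27,5],"twist":1.6,"claw":1},{"linear":[48,-54,10],"twist":3.2,"claw":1},{"linear":[72,-81,15],"twist":4.8,"claw":1},{"linear":[96,-108,20],"twist":6.4,"claw":1},{"linear":[120,-135,25],"twist":8,"claw":1},{"linear":[144,-162,30],"twist":9.6,"claw":1},{"linear":[168,-189,35],"twist":11.2,"claw":1},{"linear":[192,-216,40],"twist":12.8,"claw":1},{"linear":[216,-243,45],"twist":13.6,"claw":1},{"linear":[240,-270,50],"twist":13.6,"claw":1},{"linear":[264,-297,55],"twist":13.6,"claw":1},{"linear":[285,-323,60],"twist":13.6,"claw":1}])

```text
clock: 1.1
position: [0.4215, 0.2341, 0.3023]
ee_rot: [-0.0, 0.0, 1.0, -0.0]
contact_force: [0.3, 0.7, -0.2]
width: 0.0855
gripper_force: 0.0
```

Request:
drive_tool(deltas=[{"linear":[0,0,0],"twist":0,"claw":1},{"linear":[0,0,0],"twist":0,"claw":1},{"linear":[0,0,0],"twist":0,"claw":1}])

```text
clock: 1.35
position: [0.42, 0.2359, 0.3019]
ee_rot: [-0.001, 0.001, 1.0, 0.0]
contact_force: [-0.4, -0.4, -0.2]
width: 0.0854
gripper_force: 0.0
```

```bash
python3 - <<'E'
from h import *
im,m=grab('wrist','w1.png'); np.savez('pics/w1.npz',im=im,**m)
s=sensors.get_state();print(s['position'],s['ee_rot'],s['qpos'],-np.array(m['R']).T@m['t'])
E
```

```text
[0.41962062 0.23629384 0.30188666] [-7.07049725e-04 -1.41571097e-05  9.99999739e-01  1.49169729e-04] [ 3.67658019e-01  1.04030022e-01  1.58028023e+00  7.91642463e-04
  1.45849482e+00 -1.20325581e+00] [0.34024434 0.23496521 0.4346746 ]
```

View pics/w1.png

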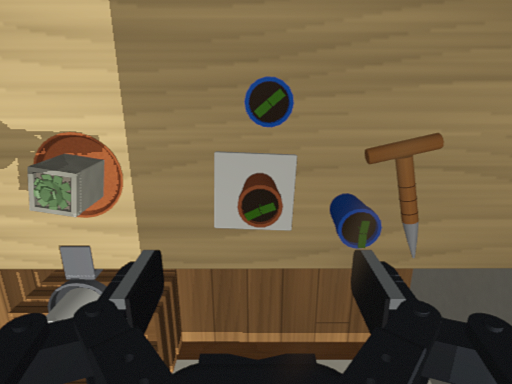

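```bash
cat >> h.py <<'E'
from scipy.optimize import least_squares
def blob(mask,seed=None):
    cs,_=cv2.findContours(mask.astype('uint8'),cv2.RETR_EXTERNAL,cv2.CHAIN_APPROX_NONE)
    if seed is not None: cs=[c for c in cs if cv2.pointPolygonTest(cv2.convexHull(c),seed,False)>=0]
    return max(cs,key=cv2.contourArea)
def world(m,c,z): return np.array([onplane(m,p,z)[:2] for p in c.reshape(-1,2)])
def circ(P,r=None):
    f=lambda v:np.hypot(*(P-v[:2]).T)-(v[2] if r is None else r)
    s=least_squares(f,[*P.mean(0),.04],loss='soft_l1',f_scale=.001)
    return s.x,np.std(f(s.x))
E
python3 - <<'E'
from h import *
d=np.load('pics/w1.npz');im=d['im'];m=d
hsv=cv2.cvtColor(im,cv2.COLOR_RGB2HSV);H,S,V=cv2.split(hsv)
for p in[(225,170),(262,180),(245,215),(120,180),(70,140),(75,180),(180,180),(60,182),(85,290)]: print(p,hsv[p[1],p[0]])
white=(S<40)&(V>130)
c=blob(white,(225,165)); r=cv2.minAreaRect(world(m,c,.008).astype('float32')); print('tile',r)
box=cv2.boundingRect(c)
terr=((H<12)|(H>172))&(S>110)
sub=np.zeros_like(terr);x,y,w,h=box;sub[y:y+h,x:x+w]=1
c=blob(terr&sub); print(cv2.boundingRect(c))
P=world(m,c,.078); 
far=P[P[:,0]>P[:,0].max()-.03]; print('seed rim',circ(far,.0265),circ(far))
E
```

```text
(225, 170) [ 26  13 159]
(262, 180) [  9 176  71]
(245, 215) [ 44 195  76]
(120, 180) [ 10 179 137]
(70, 140) [ 10 176 116]
(75, 180) [ 26  26 155]
(180, 180) [ 19 107 141]
(60, 182) [ 51  88 131]
(85, 290) [ 30  16 115]
tile ((0.4840814471244812, 0.23120799660682678), (0.1099712923169136, 0.10933445394039154), 87.6290054321289)
(238, 174, 45, 53)
seed rim (array([0.47626936, 0.2385416 , 0.04      ]), np.float64(0.0006342992026995893)) (array([0.47774513, 0.23849523, 0.02530905]), np.float64(0.00032204533287423216))
```

```bash
python3 -c "
import cv2;i=cv2.imread('pics/w1.png')[60:260,190:400];cv2.imwrite('pics/crop1.png',cv2.resize(i,None,fx=2.5,fy=2.5))"
```

```text
(no output)
```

View pics/crop1.png

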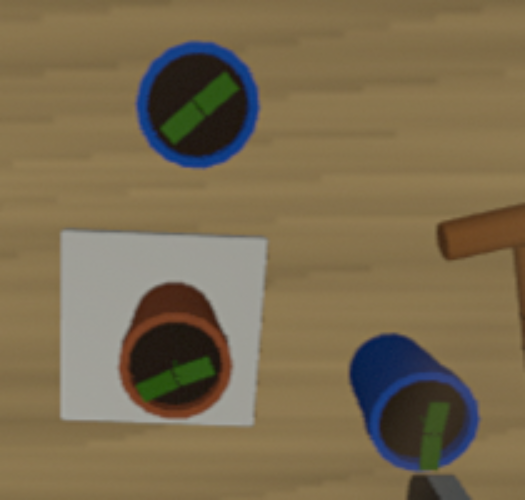

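The terracotta two-leaved pot stands on the white tile, with its rim at about (175,362) in the crop. The blue look-alikes are clear of it, so I'll grasp it.

Request:
drive_tool(deltas=[{"linear":[30,2,-15],"twist":0,"claw":1},{"linear":[57,3,-30],"twist":0,"claw":1},{"linear":[57,3,-65],"twist":0,"claw":1},{"linear":[57,3,-100],"twist":0,"claw":1},{"linear":[57,3,-135],"twist":0,"claw":1},{"linear":[57,3,-165],"twist":0,"claw":1},{"linear":[57,3,-195],"twist":0,"claw":1},{"linear":[57,3,-220],"twist":0,"claw":1},{"linear":[57,3,-240],"twist":0,"claw":1},{"linear":[57,3,-255],"twist":0,"claw":1},{"linear":[57,3,-255],"twist":0,"claw":1},{"linear":[57,3,-255],"twist":0,"claw":1}])

```text
clock: 2.4
position: [0.4761, 0.2398, 0.0467]
ee_rot: [-0.001, -0.001, 1.0, -0.0]
contact_force: [0.9, -0.9, 0.1]
width: 0.0854
gripper_force: 0.0
```

Request:
drive_tool(deltas=[{"linear":[0,0,0],"twist":0,"claw":0.5},{"linear":[0,0,0],"twist":0,"claw":0.4},{"linear":[0,0,0],"twist":0,"claw":0.3},{"linear":[0,0,0],"twist":0,"claw":0.3},{"linear":[0,0,0],"twist":0,"claw":0.3},{"linear":[0,0,0],"twist":0,"claw":0.3},{"linear":[0,0,0],"twist":0,"claw":0.3},{"linear":[0,0,0],"twist":0,"claw":0.3}], squeeze=30)

```text
clock: 3.07
position: [0.4783, 0.2392, 0.0488]
ee_rot: [0.001, 0.0, 1.0, 0.001]
contact_force: [-1.0, 0.7, 6.0]
width: 0.0512
gripper_force: 30.7
```

Request:
drive_tool(deltas=[{"linear":[0,0,10],"twist":0,"claw":0.3},{"linear":[0,0,30],"twist":0,"claw":0.3},{"linear":[0,0,60],"twist":0,"claw":0.3},{"linear":[0,0,90],"twist":0,"claw":0.3},{"linear":[0,-5,120],"twist":0,"claw":0.3},{"linear":[0,-20,145],"twist":0,"claw":0.3},{"linear":[0,-45,165],"twist":0,"claw":0.3},{"linear":[0,-75,175],"twist":0,"claw":0.3},{"linear":[0,-110,180],"twist":0,"claw":0.3},{"linear":[3,-145,180],"twist":0,"claw":0.3},{"linear":[3,-180,180],"twist":0,"claw":0.3},{"linear":[3,-215,180],"twist":0,"claw":0.3}])

```text
clock: 4.07
position: [0.4797, 0.0223, 0.228]
ee_rot: [0.0, 0.0, 1.0, -0.0]
contact_force: [-0.4, -0.7, -2.1]
width: 0.0515
gripper_force: 32.1
```

Request:
drive_tool(deltas=[{"linear":[0,-35,0],"twist":0,"claw":0.3},{"linear":[0,-70,0],"twist":0,"claw":0.3},{"linear":[2,-105,0],"twist":0,"claw":0.3},{"linear":[4,-140,0],"twist":0,"claw":0.3},{"linear":[6,-175,0],"twist":0,"claw":0.3},{"linear":[8,-210,0],"twist":0,"claw":0.3},{"linear":[8,-240,0],"twist":0,"claw":0.3},{"linear":[8,-262,0],"twist":0,"claw":0.3},{"linear":[8,-277,0],"twist":0,"claw":0.3},{"linear":[8,-285,0],"twist":0,"claw":0.3},{"linear":[8,-285,0],"twist":0,"claw":0.3},{"linear":[8,-285,0],"twist":0,"claw":0.3}])

```text
clock: 5.07
position: [0.4882, -0.2601, 0.2272]
ee_rot: [-0.0, 0.0, 1.0, 0.001]
contact_force: [0.7, -0.0, -2.1]
width: 0.0516
gripper_force: 32.2
```

```bash
python3 - <<'E'
from h import *
s=sensors.get_state();print(s['position'],s['qpos'],s['width'],s['gripper_force'])
im,m=grab('wrist','w2.png'); np.savez('pics/w2.npz',im=im,**m)
E
```

```text
[ 0.4881944  -0.260121    0.22723235] [-6.16070767e-01  2.52752079e-01  1.57583474e+00  1.15695582e-03
  1.31443831e+00 -2.18657735e+00] 0.05159659022029403 32.16011993587017
```

View pics/w2.png

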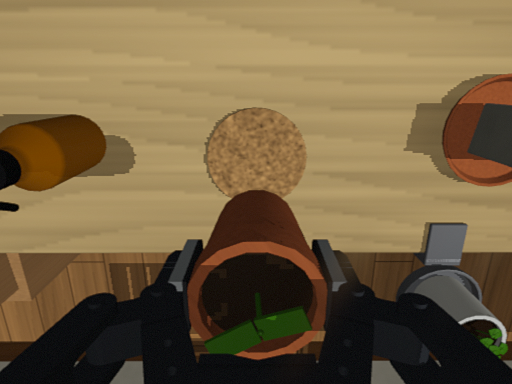

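The pot is held upright over the cork, which is centred near (256,155). The holder and coriander are at the lower right, near (450,290). Lowering now.

Request:
drive_tool(deltas=[{"linear":[0,0,-25],"twist":0,"claw":0.3},{"linear":[0,0,-60],"twist":0,"claw":0.3},{"linear":[0,0,-95],"twist":0,"claw":0.3},{"linear":[0,0,-125],"twist":0,"claw":0.3},{"linear":[0,0,-148],"twist":0,"claw":0.3},{"linear":[0,0,-164],"twist":0,"claw":0.3},{"linear":[0,0,-173],"twist":0,"claw":0.3},{"linear":[0,0,-178],"twist":0,"claw":0.3},{"linear":[0,0,-181],"twist":0,"claw":0.3},{"linear":[0,0,-181],"twist":0,"claw":0.3},{"linear":[0,0,-181],"twist":0,"claw":0.3},{"linear":[0,0,-181],"twist":0,"claw":0.3}])

```text
clock: 6.12
position: [0.4893, -0.2615, 0.0474]
ee_rot: [0.001, 0.0, 1.0, -0.001]
contact_force: [-0.2, -0.1, -2.5]
width: 0.0515
gripper_force: 32.2
```

Request:
drive_tool(deltas=[{"linear":[0,0,0],"twist":0,"claw":0.7},{"linear":[0,0,0],"twist":0,"claw":1},{"linear":[0,0,0],"twist":0,"claw":1},{"linear":[0,0,0],"twist":0,"claw":1},{"linear":[0,0,0],"twist":0,"claw":1},{"linear":[0,0,0],"twist":0,"claw":1},{"linear":[0,0,20],"twist":0,"claw":1},{"linear":[0,0,50],"twist":0,"claw":1},{"linear":[0,0,85],"twist":0,"claw":1},{"linear":[0,0,120],"twist":0,"claw":1},{"linear":[0,0,155],"twist":0,"claw":1},{"linear":[0,15,185],"twist":0,"claw":1}])

```text
clock: 7.12
position: [0.4891, -0.2484, 0.2338]
ee_rot: [0.001, 0.001, 1.0, -0.002]
contact_force: [1.0, -0.6, -0.2]
width: 0.0851
gripper_force: 0.0
```

Request:
drive_tool(deltas=[{"linear":[-10,30,10],"twist":0,"claw":1},{"linear":[-20,60,20],"twist":0,"claw":1},{"linear":[-30,90,30],"twist":0,"claw":1},{"linear":[-40,120,40],"twist":0,"claw":1},{"linear":[-50,150,45],"twist":0,"claw":1},{"linear":[-60,180,55],"twist":0,"claw":1},{"linear":[-75,210,65],"twist":0,"claw":1},{"linear":[-88,235,70],"twist":0,"claw":1},{"linear":[-88,247,70],"twist":0,"claw":1},{"linear":[-88,247,70],"twist":0,"claw":1},{"linear":[-88,247,70],"twist":0,"claw":1},{"linear":[-88,247,70],"twist":0,"claw":1}])

```text
clock: 8.12
position: [0.4007, 0.0002, 0.3012]
ee_rot: [-0.0, 0.0, 1.0, -0.0]
contact_force: [0.1, -0.8, 0.6]
width: 0.0854
gripper_force: 0.0
```

```bash
python3 - <<'E'
from h import *
s=sensors.get_state();print(s['position'])
im,m=grab('wrist','w3.png'); np.savez('pics/w3.npz',im=im,**m)
E
```

```text
[4.00694318e-01 2.10138909e-04 3.01156996e-01]
```

View pics/w3.png

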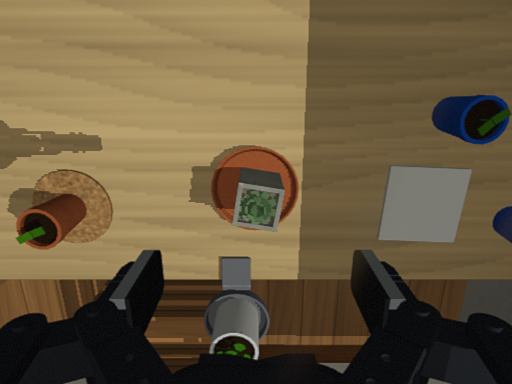

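```bash
python3 - <<'E'
from h import *
m=d=np.load('pics/w3.npz');im=d['im']
hsv=cv2.cvtColor(im,cv2.COLOR_RGB2HSV);H,S,V=cv2.split(hsv)
terr=((H<13)|(H>172))&(S>130)
c=blob(terr,(256,188));print(cv2.boundingRect(c));P=world(m,c,.014);print('saucer',circ(P,.06),circ(P))
C=world(m,np.array([(240,182),(284,188),(278,231),(233,225)]),.079)
print(C,np.linalg.norm(np.roll(C,-1,0)-C,axis=1),C.mean(0))
# rim: brightest grey pixels near
rim=(S<45)&(V>110);sub=np.zeros_like(rim);sub[150:240,220:295]=1
c=blob(rim&sub);P=world(m,c,.079);print(cv2.boundingRect(c),cv2.minAreaRect(P.astype('float32')))
tile=blob((S<40)&(V>120),(425,205));print('tile',cv2.minAreaRect(world(m,tile,.008).astype('float32')))
E
python3 -c "
import cv2;i=cv2.imread('pics/w3.png')[140:250,200:310];cv2.imwrite('pics/crop2.png',cv2.resize(i,None,fx=5,fy=5,interpolation=cv2.INTER_CUBIC))"
```

```text
(211, 146, 87, 77)
saucer (array([ 0.46070122, -0.00445945,  0.04      ]), np.float64(0.011697988925579222)) (array([ 0.45785589, -0.00421327,  0.05672822]), np.float64(0.011821238503117592))
[[ 0.42844978 -0.01974515]
 [ 0.4356334   0.03039495]
 [ 0.48956661  0.02459923]
 [ 0.48172464 -0.02892102]] [0.05065209 0.05424373 0.05409171 0.0540593 ] [0.45884361 0.001582  ]
(232, 183, 52, 49) ((0.4592493176460266, 0.0005194786936044693), (0.05364532023668289, 0.052992019802331924), 80.45401000976562)
tile ((0.48443782329559326, 0.23142272233963013), (0.10742954164743423, 0.10772688686847687), 87.6319808959961)
```

View pics/crop2.png

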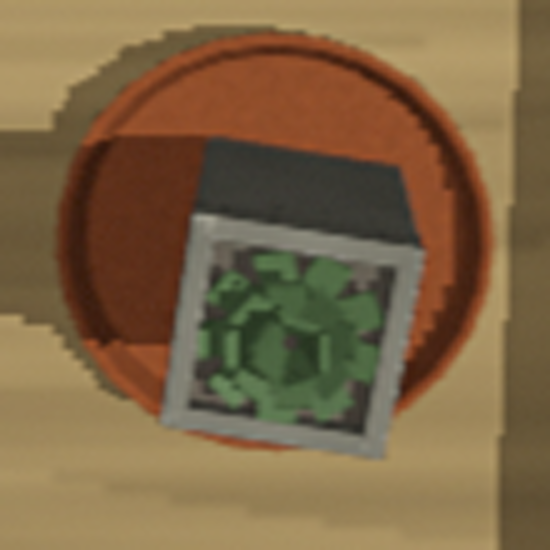

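Request:
drive_tool(deltas=[{"linear":[30,0,-15],"twist":-5,"claw":1},{"linear":[59,0,-30],"twist":-9,"claw":1},{"linear":[59,0,-65],"twist":-9,"claw":1},{"linear":[59,0,-100],"twist":-9,"claw":1},{"linear":[59,0,-135],"twist":-9,"claw":1},{"linear":[59,0,-165],"twist":-9,"claw":1},{"linear":[59,0,-195],"twist":-9,"claw":1},{"linear":[59,0,-220],"twist":-9,"claw":1},{"linear":[59,0,-243],"twist":-9,"claw":1},{"linear":[59,0,-259],"twist":-9,"claw":1},{"linear":[59,0,-259],"twist":-9,"claw":1},{"linear":[59,0,-259],"twist":-9,"claw":1}])

```text
clock: 9.17
position: [0.4592, 0.0, 0.0414]
ee_rot: [-0.001, 0.079, 0.997, 0.0]
contact_force: [-0.6, -0.2, 0.9]
width: 0.0853
gripper_force: 0.0
```

Request:
drive_tool(deltas=[{"linear":[0,0,0],"twist":0,"claw":0.7},{"linear":[0,0,0],"twist":0,"claw":0.5},{"linear":[0,0,0],"twist":0,"claw":0.3},{"linear":[0,0,0],"twist":0,"claw":0.3},{"linear":[0,0,0],"twist":0,"claw":0.3},{"linear":[0,0,0],"twist":0,"claw":0.3},{"linear":[0,0,0],"twist":0,"claw":0.3},{"linear":[0,0,0],"twist":0,"claw":0.3}], squeeze=35)

```text
clock: 9.83
position: [0.4607, 0.0006, 0.0436]
ee_rot: [0.002, 0.079, 0.997, -0.0]
contact_force: [-0.6, -0.3, 6.5]
width: 0.0537
gripper_force: 38.4
```

Request:
drive_tool(deltas=[{"linear":[0,0,10],"twist":0,"claw":0.3},{"linear":[0,0,30],"twist":0,"claw":0.3},{"linear":[0,0,60],"twist":0,"claw":0.3},{"linear":[0,0,90],"twist":0,"claw":0.3},{"linear":[2,10,115],"twist":0,"claw":0.3},{"linear":[4,30,130],"twist":0,"claw":0.3},{"linear":[7,60,130],"twist":1,"claw":0.3},{"linear":[10,95,130],"twist":2,"claw":0.3},{"linear":[14,130,130],"twist":3,"claw":0.3},{"linear":[18,165,130],"twist":4,"claw":0.3},{"linear":[22,195,130],"twist":5,"claw":0.3},{"linear":[25,217,130],"twist":6.6,"claw":0.3}])

```text
clock: 10.83
position: [0.4835, 0.2205, 0.1717]
ee_rot: [-0.001, 0.02, 1.0, 0.0]
contact_force: [0.6, 0.2, -4.4]
width: 0.0537
gripper_force: 38.5
```

Request:
drive_tool(deltas=[{"linear":[0,11,0],"twist":0,"claw":0.3},{"linear":[0,14,-10],"twist":0,"claw":0.3},{"linear":[0,14,-35],"twist":0,"claw":0.3},{"linear":[0,14,-65],"twist":0,"claw":0.3},{"linear":[0,14,-90],"twist":0,"claw":0.3},{"linear":[0,14,-108],"twist":0,"claw":0.3},{"linear":[0,14,-118],"twist":0,"claw":0.3},{"linear":[0,14,-123],"twist":0,"claw":0.3},{"linear":[0,14,-126],"twist":0,"claw":0.3},{"linear":[0,14,-126],"twist":0,"claw":0.3},{"linear":[0,14,-126],"twist":0,"claw":0.3},{"linear":[0,14,-126],"twist":0,"claw":0.3}])

```text
clock: 11.83
position: [0.4854, 0.2319, 0.0472]
ee_rot: [0.001, 0.021, 1.0, 0.0]
contact_force: [-0.5, 0.2, -5.1]
width: 0.0535
gripper_force: 38.6
```

Request:
drive_tool(deltas=[{"linear":[0,0,0],"twist":0,"claw":0.7},{"linear":[0,0,0],"twist":0,"claw":1},{"linear":[0,0,0],"twist":0,"claw":1},{"linear":[0,0,0],"twist":0,"claw":1},{"linear":[0,0,0],"twist":0,"claw":1},{"linear":[0,0,0],"twist":0,"claw":1},{"linear":[0,0,20],"twist":0,"claw":1},{"linear":[0,0,50],"twist":0,"claw":1},{"linear":[0,0,85],"twist":0,"claw":1},{"linear":[0,0,120],"twist":0,"claw":1},{"linear":[0,-10,155],"twist":0,"claw":1},{"linear":[0,-31,186],"twist":2.4,"claw":1}])

```text
clock: 12.83
position: [0.4847, 0.2022, 0.2347]
ee_rot: [0.001, -0.001, 1.0, 0.001]
contact_force: [2.1, 0.1, -0.4]
width: 0.0854
gripper_force: 0.0
```

Request:
drive_tool(deltas=[{"linear":[3,-30,10],"twist":0,"claw":1},{"linear":[6,-60,20],"twist":0,"claw":1},{"linear":[10,-90,30],"twist":0,"claw":1},{"linear":[14,-120,40],"twist":0,"claw":1},{"linear":[18,-150,50],"twist":0,"claw":1},{"linear":[25,-180,60],"twist":0,"claw":1},{"linear":[31,-210,70],"twist":0,"claw":1},{"linear":[36,-230,80],"twist":0,"claw":1},{"linear":[36,-230,80],"twist":0,"claw":1},{"linear":[36,-230,80],"twist":0,"claw":1},{"linear":[36,-230,80],"twist":0,"claw":1}])

```text
clock: 13.75
position: [0.5199, -0.0285, 0.3118]
ee_rot: [-0.001, 0.0, 1.0, 0.001]
contact_force: [-0.3, -0.3, 0.4]
width: 0.0855
gripper_force: 0.0
```

```bash
python3 - <<'E'
from h import *
s=sensors.get_state();print(s['position'])
im,m=grab('wrist','w4.png'); np.savez('pics/w4.npz',im=im,**m)
E
```

```text
[ 0.51991004 -0.02852004  0.31180166]
```

View pics/w4.png

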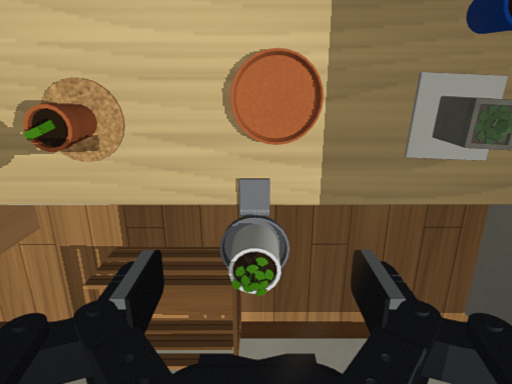

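```bash
python3 - <<'E'
from h import *
m=d=np.load('pics/w4.npz');im=d['im']
hsv=cv2.cvtColor(im,cv2.COLOR_RGB2HSV);H,S,V=cv2.split(hsv)
c=blob(((H<13)|(H>172))&(S>130),(276,96));P=world(m,c,.014);print('saucer',circ(P,.06),circ(P))
tile=blob((S<40)&(V>120),(430,130));
for p in[(255,235),(231,262),(237,283),(279,270),(226,262),(284,262),(224,245),(228,240)]: print(p,hsv[p[1],p[0]])
g=(S<75)&~((H<25)&(S>55)); 
sub=np.zeros_like(g);sub[212:310,205:305]=1
c=blob(g&sub);x=c.reshape(-1,2)
print(cv2.boundingRect(c))
top=x[(x[:,1]<262)&((x[:,0]<236)|(x[:,0]>274))];P=world(m,top,.018);print('holder',circ(P,.051),circ(P))
w=(S<40)&(V>150)
bot=x[x[:,1]>272];P=world(m,bot,.082);print('cor',circ(P,.033),circ(P))
E
python3 -c "
import cv2;i=cv2.imread('pics/w4.png')[200:310,200:310];cv2.imwrite('pics/crop3.png',cv2.resize(i,None,fx=5,fy=5,interpolation=cv2.INTER_CUBIC))"
```

```text
saucer (array([ 0.45892907, -0.00407823,  0.04      ]), np.float64(0.000429683911624689)) (array([ 0.45866762, -0.00407195,  0.05832264]), np.float64(0.0003892277208347329))
(255, 235) [30 15 99]
(231, 262) [ 30  13 136]
(237, 283) [ 47 224 108]
(279, 270) [ 60   1 213]
(226, 262) [90  5 48]
(284, 262) [110  13 116]
(224, 245) [90  4 58]
(228, 240) [110  10  75]
(220, 212, 70, 79)
holder (array([ 0.67099243, -0.03233693,  0.04      ]), np.float64(0.0018332102135960677)) (array([ 0.67011049, -0.03232798,  0.05018807]), np.float64(0.001730705829048078))
cor (array([ 0.66423021, -0.03129999,  0.04      ]), np.float64(0.0032313761546491006)) (array([ 0.66703811, -0.03097695,  0.0313985 ]), np.float64(0.0032182186170002917))
```

View pics/crop3.png

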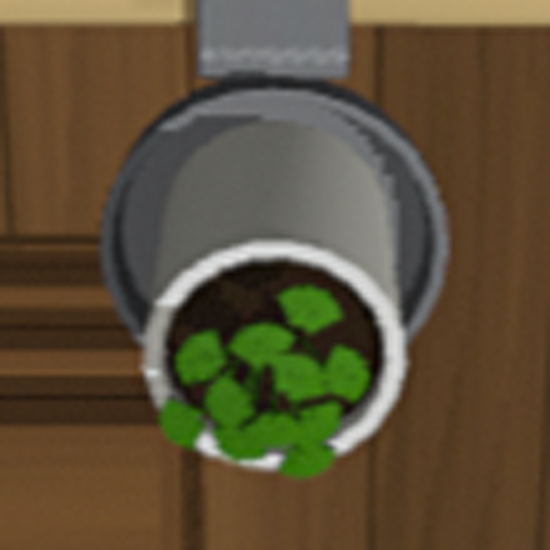

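```bash
python3 - <<'E'
from h import *
m=np.load('pics/w4.npz')
for p in[(254.6,270.2),(254.6,247.2),(254.6,293.2),(228,270.2),(281.2,270.2)]: print(onplane(m,p,.082))
E
```

```text
[ 0.6667731  -0.03185189  0.082     ]
[ 0.63415719 -0.03176812  0.082     ]
[ 0.70105247 -0.03193994  0.082     ]
[ 0.66671458 -0.06563522  0.082     ]
[0.66683165 0.00194552 0.082     ]
```

Request:
drive_tool(deltas=[{"linear":[35,0,-10],"twist":0,"claw":1},{"linear":[70,-1,-20],"twist":0,"claw":1},{"linear":[105,-2,-30],"twist":0,"claw":1},{"linear":[135,-2,-40],"twist":0,"claw":1},{"linear":[147,-2,-60],"twist":0,"claw":1},{"linear":[147,-2,-90],"twist":0,"claw":1},{"linear":[147,-2,-120],"twist":0,"claw":1},{"linear":[147,-2,-145],"twist":0,"claw":1},{"linear":[147,-2,-165],"twist":0,"claw":1},{"linear":[147,-2,-180],"twist":0,"claw":1},{"linear":[147,-2,-180],"twist":0,"claw":1},{"linear":[147,-2,-180],"twist":0,"claw":1}])

```text
clock: 14.8
position: [0.6665, -0.0296, 0.1312]
ee_rot: [-0.001, -0.001, 1.0, 0.0]
contact_force: [-0.1, 0.2, -0.1]
width: 0.0854
gripper_force: 0.0
```

Request:
drive_tool(deltas=[{"linear":[0,0,-15],"twist":0,"claw":1},{"linear":[0,0,-30],"twist":0,"claw":1},{"linear":[0,0,-45],"twist":0,"claw":1},{"linear":[0,0,-60],"twist":0,"claw":1},{"linear":[0,0,-72],"twist":0,"claw":1},{"linear":[0,0,-79],"twist":0,"claw":1},{"linear":[0,0,-79],"twist":0,"claw":1},{"linear":[0,0,-79],"twist":0,"claw":1}])

```text
clock: 15.47
position: [0.6679, -0.031, 0.0538]
ee_rot: [0.0, 0.0, 1.0, 0.0]
contact_force: [-0.6, -0.5, -0.4]
width: 0.0856
gripper_force: 0.0
```

Request:
drive_tool(deltas=[{"linear":[0,0,0],"twist":0,"claw":0.8},{"linear":[0,0,0],"twist":0,"claw":0.7},{"linear":[0,0,0],"twist":0,"claw":0.6},{"linear":[0,0,0],"twist":0,"claw":0.5},{"linear":[0,0,0],"twist":0,"claw":0.4},{"linear":[0,0,0],"twist":0,"claw":0.4},{"linear":[0,0,0],"twist":0,"claw":0.4},{"linear":[0,0,0],"twist":0,"claw":0.4}], squeeze=40)

```text
clock: 16.13
position: [0.6685, -0.0314, 0.0547]
ee_rot: [0.001, 0.0, 1.0, -0.0]
contact_force: [-0.0, 0.3, 5.9]
width: 0.0649
gripper_force: 45.2
```

Request:
drive_tool(deltas=[{"linear":[0,0,8],"twist":0,"claw":0.4},{"linear":[0,0,25],"twist":0,"claw":0.4},{"linear":[0,0,50],"twist":0,"claw":0.4},{"linear":[0,0,75],"twist":0,"claw":0.4},{"linear":[0,0,100],"twist":0,"claw":0.4},{"linear":[-5,1,115],"twist":0,"claw":0.4},{"linear":[-20,2,120],"twist":0,"claw":0.4},{"linear":[-45,4,120],"twist":0,"claw":0.4},{"linear":[-75,10,120],"twist":0,"claw":0.4},{"linear":[-100,15,120],"twist":0,"claw":0.4},{"linear":[-125,20,120],"twist":0,"claw":0.4},{"linear":[-150,25,120],"twist":0,"claw":0.4}])

```text
clock: 17.13
position: [0.5152, -0.0057, 0.1728]
ee_rot: [-0.001, 0.0, 1.0, 0.0]
contact_force: [0.2, 0.6, -1.9]
width: 0.0648
gripper_force: 45.1
```

Request:
drive_tool(deltas=[{"linear":[-25,1,0],"twist":0,"claw":0.4},{"linear":[-45,2,0],"twist":0,"claw":0.4},{"linear":[-58,3,-10],"twist":0,"claw":0.4},{"linear":[-58,3,-35],"twist":0,"claw":0.4},{"linear":[-58,3,-65],"twist":0,"claw":0.4},{"linear":[-58,3,-88],"twist":0,"claw":0.4},{"linear":[-58,3,-104],"twist":0,"claw":0.4},{"linear":[-58,3,-113],"twist":0,"claw":0.4},{"linear":[-58,3,-118],"twist":0,"claw":0.4},{"linear":[-58,3,-121],"twist":0,"claw":0.4},{"linear":[-58,3,-121],"twist":0,"claw":0.4},{"linear":[-58,3,-121],"twist":0,"claw":0.4}])

```text
clock: 18.13
position: [0.4584, -0.0029, 0.0538]
ee_rot: [-0.001, 0.0, 1.0, 0.0]
contact_force: [-5.4, 0.8, 7.2]
width: 0.0651
gripper_force: 46.0
```

Request:
drive_tool(deltas=[{"linear":[0,0,0],"twist":0,"claw":0.8},{"linear":[0,0,0],"twist":0,"claw":1},{"linear":[0,0,0],"twist":0,"claw":1},{"linear":[0,0,0],"twist":0,"claw":1},{"linear":[0,0,0],"twist":0,"claw":1},{"linear":[0,0,0],"twist":0,"claw":1},{"linear":[0,0,20],"twist":0,"claw":1},{"linear":[0,0,50],"twist":0,"claw":1},{"linear":[0,0,85],"twist":0,"claw":1},{"linear":[0,0,120],"twist":0,"claw":1},{"linear":[20,-20,150],"twist":0,"claw":1},{"linear":[40,-40,180],"twist":0,"claw":1}])

```text
clock: 19.13
position: [0.4989, -0.0427, 0.2344]
ee_rot: [0.0, -0.001, 1.0, 0.0]
contact_force: [0.2, -0.6, -0.6]
width: 0.0852
gripper_force: 0.0
```

Request:
drive_tool(deltas=[{"linear":[15,-20,20],"twist":0,"claw":1},{"linear":[30,-40,40],"twist":0,"claw":1},{"linear":[40,-60,60],"twist":0,"claw":1},{"linear":[40,-80,75],"twist":0,"claw":1},{"linear":[40,-80,75],"twist":0,"claw":1},{"linear":[40,-80,75],"twist":0,"claw":1},{"linear":[40,-80,75],"twist":0,"claw":1}])

```text
clock: 19.72
position: [0.5388, -0.1225, 0.3064]
ee_rot: [-0.001, 0.0, 1.0, 0.001]
contact_force: [-0.3, -0.1, -0.7]
width: 0.0855
gripper_force: 0.0
```

```bash
python3 - <<'E'
from h import *
s=sensors.get_state();print(s['position'])
im,m=grab('wrist','w5.png'); np.savez('pics/w5.npz',im=im,**m)
E
```

```text
[ 0.53876407 -0.12246639  0.30635688]
```

View pics/w5.png

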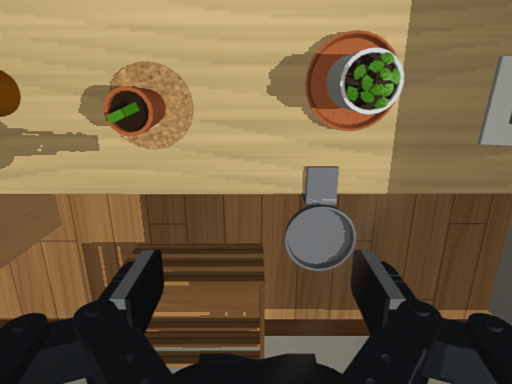

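```bash
python3 - <<'E'
from h import *
m=d=np.load('pics/w5.npz');im=d['im']
hsv=cv2.cvtColor(im,cv2.COLOR_RGB2HSV);H,S,V=cv2.split(hsv)
g=(S<55); sub=np.zeros_like(g);sub[195:280,275:370]=1
c=blob(g&sub).reshape(-1,2);print(cv2.boundingRect(c))
P=world(m,c[c[:,1]>235],.018);print('holder',circ(P,.051),circ(P))
P=world(m,c[c[:,1]>215],.018);print('holder',circ(P,.051),circ(P))
t=((H<13)|(H>172))&(S>130)
c=blob(t,(353,110)).reshape(-1,2)
P=world(m,c,.014);r=np.hypot(*(P-[.459,-.004]).T);k=abs(r-.06)<.006;print('saucer',circ(P[k],.06),k.sum())
sub=np.zeros_like(t);sub[80:145,95:170]=1
c=blob(t&sub,(130,115)).reshape(-1,2);print(cv2.boundingRect(c))
P=world(m,c[c[:,0]<130],.076);print('seed',circ(P,.0265),circ(P))
sub=np.zeros_like(t);sub[40:120,325:410]=1
w=(S<60)&(V>130)&sub>0
c=blob(w).reshape(-1,2);print(cv2.boundingRect(c))
P=world(m,c[c[:,0]>370],.081);print('cor',circ(P,.033),circ(P))
E
python3 -c "
import cv2;i=cv2.imread('pics/w5.png')[25:145,90:190];cv2.imwrite('pics/crop4.png',cv2.resize(i,None,fx=5,fy=5,interpolation=cv2.INTER_CUBIC))"
```

```text
(285, 195, 71, 76)
holder (array([ 0.67070812, -0.03239916,  0.04      ]), np.float64(0.0005228982486661368)) (array([ 0.67159703, -0.03243189,  0.05028872]), np.float64(0.0004233364201988721))
holder (array([ 0.67078735, -0.03274165,  0.04      ]), np.float64(0.0006499404662800688)) (array([ 0.67117766, -0.03270548,  0.05057307]), np.float64(0.0006388016515341295))
saucer (array([ 0.45885093, -0.00271063,  0.04      ]), np.float64(0.0011854499252008151)) 252
(104, 86, 62, 50)
seed (array([ 0.48820416, -0.25589086,  0.04      ]), np.float64(0.005035647882828479)) (array([ 0.48656284, -0.26001712,  0.02364003]), np.float64(0.0048887685924362614))
(340, 48, 65, 66)
cor (array([ 0.45783688, -0.00324477,  0.04      ]), np.float64(0.0003816224351446105)) (array([ 0.45775456, -0.00255975,  0.03245736]), np.float64(0.0003053409505191361))
```

View pics/crop4.png

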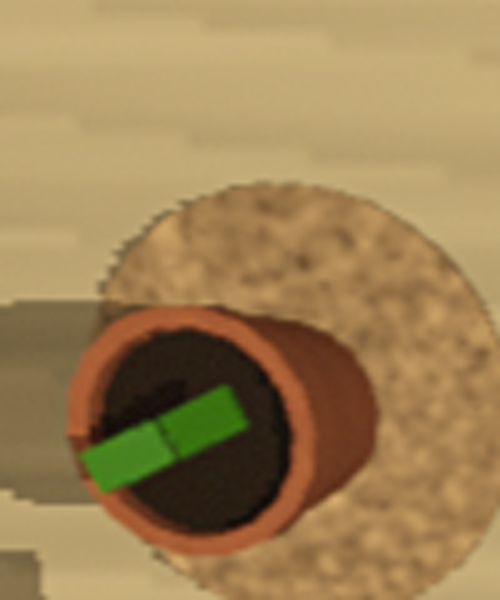

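```bash
python3 - <<'E'
from h import *
m=np.load('pics/w5.npz')
for p in[(127.9,110.5),(103.2,110.5),(152.6,110.5),(127.9,85.6),(127.9,135.8)]: print(onplane(m,p,.076))
E
```

```text
[ 0.48750112 -0.26254272  0.076     ]
[ 0.48748315 -0.28928326  0.076     ]
[ 0.4875191  -0.23579184  0.076     ]
[ 0.46176237 -0.25940044  0.076     ]
[ 0.51488884 -0.26588632  0.076     ]
```

Request:
drive_tool(deltas=[{"linear":[-13,-35,-10],"twist":0,"claw":1},{"linear":[-26,-70,-20],"twist":0,"claw":1},{"linear":[-39,-105,-30],"twist":0,"claw":1},{"linear":[-51,-130,-40],"twist":0,"claw":1},{"linear":[-51,-138.5,-60],"twist":0,"claw":1},{"linear":[-51,-138.5,-95],"twist":0,"claw":1},{"linear":[-51,-138.5,-130],"twist":0,"claw":1},{"linear":[-51,-138.5,-165],"twist":0,"claw":1},{"linear":[-51,-138.5,-200],"twist":0,"claw":1},{"linear":[-51,-138.5,-230],"twist":0,"claw":1},{"linear":[-51,-138.5,-250],"twist":0,"claw":1},{"linear":[-51,-138.5,-261],"twist":0,"claw":1}])

```text
clock: 20.77
position: [0.4859, -0.2586, 0.0426]
ee_rot: [-0.003, -0.0, 1.0, 0.002]
contact_force: [0.0, -0.1, 0.9]
width: 0.0857
gripper_force: 0.0
```

Request:
drive_tool(deltas=[{"linear":[0,0,0],"twist":0,"claw":1},{"linear":[0,0,0],"twist":0,"claw":1},{"linear":[0,0,0],"twist":0,"claw":0.7},{"linear":[0,0,0],"twist":0,"claw":0.5},{"linear":[0,0,0],"twist":0,"claw":0.4},{"linear":[0,0,0],"twist":0,"claw":0.3},{"linear":[0,0,0],"twist":0,"claw":0.3},{"linear":[0,0,0],"twist":0,"claw":0.3},{"linear":[0,0,0],"twist":0,"claw":0.3},{"linear":[0,0,0],"twist":0,"claw":0.3}], squeeze=30)

```text
clock: 21.6
position: [0.4892, -0.262, 0.0479]
ee_rot: [0.001, 0.0, 1.0, -0.001]
contact_force: [-0.1, 0.8, 6.3]
width: 0.0513
gripper_force: 30.9
```

Request:
drive_tool(deltas=[{"linear":[0,0,10],"twist":0,"claw":0.3},{"linear":[0,0,30],"twist":0,"claw":0.3},{"linear":[0,0,60],"twist":0,"claw":0.3},{"linear":[0,0,90],"twist":0,"claw":0.3},{"linear":[3,3,115],"twist":0,"claw":0.3},{"linear":[10,12,130],"twist":0,"claw":0.3},{"linear":[25,30,135],"twist":0,"claw":0.3},{"linear":[45,57,135],"twist":0,"claw":0.3},{"linear":[67,85,135],"twist":0,"claw":0.3},{"linear":[89,113,135],"twist":0,"claw":0.3},{"linear":[111,140,135],"twist":0,"claw":0.3},{"linear":[133,168,135],"twist":0,"claw":0.3}])

```text
clock: 22.6
position: [0.6218, -0.0923, 0.1817]
ee_rot: [-0.0, 0.0, 1.0, -0.0]
contact_force: [0.7, -0.5, -2.2]
width: 0.0513
gripper_force: 32.1
```

Request:
drive_tool(deltas=[{"linear":[20,26,0],"twist":0,"claw":0.3},{"linear":[38,48,0],"twist":0,"claw":0.3},{"linear":[48,60,0],"twist":0,"claw":0.3},{"linear":[50,62,-10],"twist":0,"claw":0.3},{"linear":[50,62,-35],"twist":0,"claw":0.3},{"linear":[50,62,-65],"twist":0,"claw":0.3},{"linear":[50,62,-92],"twist":0,"claw":0.3},{"linear":[50,62,-112],"twist":0,"claw":0.3},{"linear":[50,62,-123],"twist":0,"claw":0.3},{"linear":[50,62,-130],"twist":0,"claw":0.3},{"linear":[50,62,-134],"twist":0,"claw":0.3},{"linear":[50,62,-134],"twist":0,"claw":0.3}])

```text
clock: 23.6
position: [0.6718, -0.0326, 0.0487]
ee_rot: [0.001, 0.0, 1.0, -0.0]
contact_force: [1.1, -0.6, -2.2]
width: 0.0512
gripper_force: 32.2
```

Request:
drive_tool(deltas=[{"linear":[0,0,0],"twist":0,"claw":0.3},{"linear":[0,0,0],"twist":0,"claw":0.3}])

```text
clock: 23.77
position: [0.6722, -0.0321, 0.0485]
ee_rot: [0.001, 0.0, 1.0, -0.0]
contact_force: [-0.1, -0.4, -2.4]
width: 0.0516
gripper_force: 32.2
```

Request:
drive_tool(deltas=[{"linear":[-1,0,-2],"twist":0,"claw":0.3},{"linear":[-1,0,-2],"twist":0,"claw":0.3},{"linear":[-1,0,-2],"twist":0,"claw":0.7},{"linear":[-1,0,-2],"twist":0,"claw":1},{"linear":[-1,0,-2],"twist":0,"claw":1},{"linear":[-1,0,-2],"twist":0,"claw":1},{"linear":[-1,0,-2],"twist":0,"claw":1},{"linear":[-1,0,-2],"twist":0,"claw":1},{"linear":[-1,0,25],"twist":0,"claw":1},{"linear":[-1,0,60],"twist":0,"claw":1},{"linear":[-1,0,95],"twist":0,"claw":1},{"linear":[-1,0,130],"twist":0,"claw":1}])

```text
clock: 24.77
position: [0.6701, -0.0316, 0.1783]
ee_rot: [-0.001, 0.0, 1.0, 0.0]
contact_force: [0.7, 0.1, -0.2]
width: 0.0854
gripper_force: 0.0
```

Request:
drive_tool(deltas=[{"linear":[-30,10,25],"twist":0,"claw":1},{"linear":[-60,20,50],"twist":0,"claw":1},{"linear":[-90,30,75],"twist":0,"claw":1},{"linear":[-120,40,100],"twist":0,"claw":1},{"linear":[-150,50,125],"twist":0,"claw":1},{"linear":[-180,80,150],"twist":0,"claw":1},{"linear":[-180,100,150],"twist":0,"claw":1},{"linear":[-180,110,150],"twist":0,"claw":1},{"linear":[-180,110,150],"twist":0,"claw":1},{"linear":[-180,110,150],"twist":0,"claw":1}])

```text
clock: 25.6
position: [0.4906, 0.0781, 0.3265]
ee_rot: [-0.0, -0.0, 1.0, -0.001]
contact_force: [0.1, 0.1, -0.1]
width: 0.0857
gripper_force: 0.0
```

```bash
python3 - <<'E'
from h import *
s=sensors.get_state();print(s['position'])
im,m=grab('wrist','w6.png'); np.savez('pics/w6.npz',im=im,**m)
E
```

```text
[0.4906283  0.0781405  0.32653155]
```

View pics/w6.png

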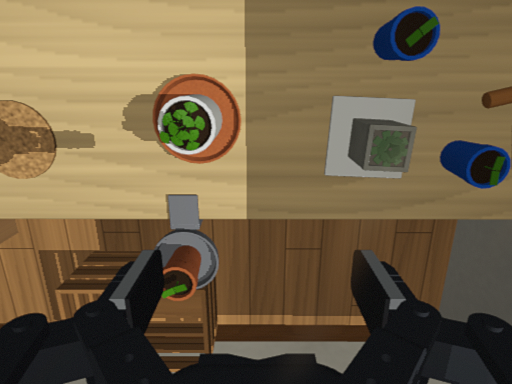

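The wrist view shows all three pots upright in their places: seedling rim at about (180,283), coriander at (189,124), square pot rim centred at about (389,148). I'll check the seedling and square numerically.

```bash
python3 - <<'E'
from h import *
m=d=np.load('pics/w6.npz')
print('sq',onplane(m,(389,148.5),.082),'tile .484 .231'); print('seed',onplane(m,(180,282.5),.076),'holder .671 -.0326'); print('cor',onplane(m,(189,124),.081))
print(manip.sign_off())
E
```

```text
sq [0.48396951 0.2315693  0.082     ] tile .484 .231
seed [ 0.66984765 -0.02726326  0.076     ] holder .671 -.0326
cor [ 0.45605229 -0.00049821  0.081     ]
the job is handed in; nothing more can be done
None
```

The three pots are swapped: seedling in the pot holder, coriander in the saucer and square houseleek on the tile. My last camera check put each within about 6 mm of its middle, and I handed the job in at about 26 s with the gripper clear.

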